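# Re-set the clamped magnifier on a sample viewing box

## Robot

A 6-joint arm with a two-finger parallel gripper is mounted at the origin on the work surface. World frame = base frame: x ahead of the robot, y to its left, z up, the work surface at z = 0. Lengths are in m, angles in rad, forces in N, time in s.
With the tool pointing down it reaches from about 0.325 to 0.925 m from the base axis. Payload 3.1 kg.
Tool frame: the origin (TCP) lies midway between the tips of the shut fingers; the grasp point (between the pads) lies 19 mm behind it; z points along the fingers, y is the line along which they close (so a half turn about z gives the same grasp; the last joint's range is limited). The gripper opens to 85 mm and grips with 20 to 120 N. Pads are 22 mm wide; open, the fingers measure 114 mm over their backs; the gripper's body (76 mm by 85 mm) begins 54 mm behind the grasp point. The pads swing forward as they close: fully open they stand 13 mm farther back than shut.
Start: joints at [1.129, 0.217, 1.613, -0, 1.311, -0.112], TCP at [0.202, 0.591, 0.231] pointing down, gripper open.
Joint ranges: [-2.75, 2.75], [-0.78, 2.1], [0.31, 2.55], [-1.13, 4.27], [0.13, 2.63], [-2.58, 2.58]. Speed limits (rad/s): [2.79, 2.79, 3.14, 3.14, 3.14, 3.14].

## Interface

Orientations are given as a unit quaternion [x, y, z, w].
In Python, from cell import r, get_image, workorder, models gives the robot as it stands.
- The arm moves only by the shell command python3 -m creep 'ROWS' [OPENING] [FORCE]. ROWS is JSON, a list that holds one entry, the list of rows, each a list of 6 numbers: the shift along the tool's x, y, z in mm, then the turn, a rotation vector about the tool's x, y, z in degrees. In form: [[[x, y, z, wx, wy, wz], ...]]. A call has 1 to 8 rows; each row shifts and turns the commanded pose from where the row before left it, along the tool's axes as they then stand; what a row does not reach is not made up. A row lasts 1/10 s, in which the tool goes at most 50 mm and 8.59 degrees, less where a joint would pass 70% of its speed; a pose out of reach is approached as far as the arm can. A call is refused whole if a number of a shift passes 50 or a number of a turn 8.59, either way. A call with a gripper value outside its range is refused whole. OPENING is the finger opening in mm, from 0 to 85.4, set as the call begins (- or left out, the last holds). The fingers move at their own pace and stop on an object; FORCE is the grip in N (left out, the last holds). Time passes only in rows, so rows that do not move let the fingers close. It gives the time, the measured TCP pose, the force, the opening and the grip force at its end, in the units of the state.
- r.state(): the state, without advancing time (a new reading comes with each control period).
- get_image(name): name is "scene" or "top" or "wrist"; returns a dict with "pixels" (400x640x3 uint8, blue, green, red), "camera_matrix" (3x3 intrinsics, pixels), "D" ([k1, k2, p1, p2, k3] as OpenCV has them; the pictures are not rectified), "R" (3x3) and "t" (3): a world point X has camera coordinates R X + t. Camera axes: x right, y down, z forward; pixel columns grow to the right and rows downward; lengths in m; the calibration is good to about 2 mm. A picture is of the moment at which its call begins. There is no depth.
- workorder.job_done(): hands the job in; it is judged then, once.
Trained networks look in a picture, given as the dict that the camera call returned (one of the last four; its "shot" number tells which), for a name from the list of things; names that differ only in an ending like _2 or _b are one class to them, and where a whole thing is asked for, a point or a joint stands for the part that bears it (a point fixed in the world has none). Each returns a list of dicts, best first, with "score" (0 to 1); they miss things now and then, are a little off and sometimes report something else, mostly with a low value. They report only what shows in the picture. A call takes as long as a camera call.
- models.recognise(name, picture): "bbox" ([left, top, width, height] in pixels, round what is visible of it).
- models.cut_out(name, picture): "region" (400x640 bool, what is visible of it) and "bbox" ([left, top, width, height] in pixels, round what is visible of it).
The state is a dict: "t": time; "q": joint angles; "joint_velocities": joint speeds; "joint_torque": joint torques, N m; "tcp_pos": TCP position; "eef_rot": TCP orientation; "ft_force": force on the tool from outside, world axes, zero at the start; "wrist_torque": the same for the moment, N m; "grip_width": opening from 0.0 (shut) to 1.0 (fully open); "gripper_force": force on a finger pad.
Only numpy, scipy, OpenCV 4.12 (cv2) and the standard library are available. Lean on these libraries where they do the work, as an engineer would, in place of code of your own. Each camera call takes 0.05 s, during which the arm holds its last target. There are 200 camera calls.

## Task

The magnifier on the sloping viewing box stands over the wrong samples. Without dragging its collar first, loosen the yellow set screw on the collar until it lets go of the rod, slide the collar along the rod until the red pointer stands in line with the orange tag, within the tag's width, then tighten the screw again until it comes up firm, and let go. Do not push the other things on the bench about.

Things in the scene. Friction and masses are not known exactly. Their poses are not given: they have to be found in the camera images.
- viewer: grey sloping viewing box, 270 deep x 360 wide x about 230 mm tall to the top of the screw, fixed. Origin on the table, 160 mm behind its front edge; its z is up, y runs along the rod and across the slope (level), and its lit panel (170 x 340 mm) rises 0.6 rad (34 degrees) towards its +x. The low edge of the panel faces -x, towards the robot
- rod: steel guide rod across the upper part of the panel, fixed, 310 mm long along its own y, origin at its middle. 16 mm thick in the middle 60 mm, 12 mm (2 mm less in radius) from there outwards, so the screw bites about 0.67 rad farther in there. Brackets at y = -158 and +158 mm rise 10 mm above the rod's axis, measured square to the panel
- collar: black knurled collar, 42 mm across, 44 mm long, sliding on the rod without turning. Origin on the rod's axis at mid-collar; y along the rod, z square to the panel (leaning 0.6 rad from vertical towards the robot), x up the slope. Starts on the thick part of the rod, slides to 100 mm either side of the rod's middle, against about 1.5 N when the screw is loose
- lens (a point): centre of the magnifier carried by the collar: a lens 80 mm across and 8 mm thick, parallel to the panel, 78 mm down the slope from the rod's axis (collar -x) and 12 mm below it (collar -z)
- screw: set screw with a yellow bar head, 64 mm long (its x), 12 mm thick (its y), 22 mm tall (its z). Origin at the bar's centre, 54 mm above the rod's axis along the collar's z. Turns about its z, which is the collar's z; counter-clockwise seen from above the bar loosens, and the bar rises 3 mm per rad. Free running takes about 0.15 N m. Stays where it is left
- screw_foot (a point): where the screw's shank (8 to 18 mm thick) enters the collar, 27 mm below the bar's centre. Inside, a sprung nose presses on the rod, starting at 18 to 33 N. It lets go after 0.75 to 1.25 rad of loosening; hard end stops about 2.2 rad out and 1.0 rad in from the start. Fully tight is against the inner stop, where the torque jumps past 0.4 N m (under 0.35 before it); a turn within 0.4 rad of that stop holds well (over 18 N)
- pointer (a point): tip of the red pointer, 5 mm wide, at the low edge of the magnifier; fixed to the collar 137 mm down the slope from the rod's axis (-x) and 13 mm below it (-z)
- tag_orange: orange tag, fixed on the low edge of the panel, 14 mm wide along y and 24 mm long, on either side of the middle. Origin at the centre of its top; its y runs along the rod, its z is up. 50 to 80 mm from the middle of the rod, over the 12 mm thick part. The pointer is to stand in line with it: same y as this tag
- tag_blue: blue tag of the same size on the other side; marks another sample
- vial: small clear vial with blue cap, 26 mm across, 55 mm tall, standing on the front ledge of the viewing box. Bystander; origin at the centre of its underside
- amber_bottle: amber reagent bottle, 60 mm across, 120 mm tall. Bystander; origin at the centre of its underside
- dropper: white dropper bottle with red cap, 36 mm across, 80 mm tall. Bystander; origin at the centre of its underside
- beaker: clear open beaker, 70 mm across, 85 mm tall. Bystander; origin at the centre of its underside
- spot_plate: white ceramic spot plate lying flat on the table, 120 x 85 x 12 mm. Bystander; origin at the centre of its underside
- tip_tray: blue divided open tray, 120 x 85 x 50 mm. Bystander; origin at the centre of its underside

How it is judged:
On the way, in this order (a step that is already met when the one before it is completed fails the run):
1. the screw has let go of the rod (under 1 N) while the collar is still within 10 mm of where it began (contact force between screw and rod below 1 N and distance of collar from where it was at the start of the episode below 0.01 m), for 0.1 s.
2. with the screw loose (under 5 N on the rod) the pointer stands within 7 mm of the orange tag's middle, along the rod (y of pointer in the frame of tag_orange between -0.007 and 0.007 m and contact force between screw and rod below 5 N), for 0.1 s.
At the end, for the whole second after the job is handed in: The pointer stands within 7 mm of the middle of the orange tag, measured along the rod; the screw presses on the rod with more than 18 N; the collar is at rest (y of pointer in the frame of tag_orange between -0.007 and 0.007 m and contact force between screw and rod above 18 N and linear speed of collar below 0.005 m/s); the robot touches nothing.
It fails at once if a bystander (vial, amber bottle, dropper, beaker, spot plate, tip tray) is pushed more than 25 mm or tipped over (distance of any of vial, amber_bottle, dropper, beaker, spot_plate, tip_tray from where it was at the start of the episode above 0.025 m or angle between any of vial, amber_bottle, dropper, beaker, spot_plate, tip_tray's own z axis and vertical above 0.5 rad).
It also fails if it takes over 72 s, if anything falls off the work surface, if the arm or the gripper's body presses on something with over 40 N, if the wrist force passes 120 N, or if a joint passes its speed limit or range.

## Working session

There is one attempt and no reset: what is moved stays moved. The work goes in short steps, Python scripts to look and compute and a shell command to move; the robot and the scene stay as the last step left them, time stands still between calls to the robot, and variables do not carry over. Pictures are saved under pics/ and viewed, at most 10 in all, crops included, and the job is handed in when it is done.

```bash
ls; mkdir -p pics; cat > h.py <<'E'
import numpy as np, cv2
from scipy.spatial.transform import Rotation as Ro
from scipy.optimize import least_squares
from cell import r,get_image,workorder,models
def proj(im,X):
    X=np.atleast_2d(X).astype(float)
    return cv2.projectPoints(X,cv2.Rodrigues(np.array(im['R'],float))[0],np.array(im['t'],float),np.array(im['camera_matrix'],float),np.array(im['D'],float))[0].reshape(-1,2)
def ray(im,uv):
    K=np.array(im['camera_matrix'],float)
    p=cv2.undistortPoints(np.array([[uv]],float),K,np.array(im['D'],float))[0,0]
    R=np.array(im['R'],float);t=np.array(im['t'],float)
    return -R.T@t, R.T@np.array([p[0],p[1],1.])
def onz(im,uv,z):
    c,d=ray(im,uv); return c+d*(z-c[2])/d[2]
E
python3 - <<'E'
from h import *
ims={n:get_image(n) for n in('scene','top')}
cv2.imwrite('pics/a.png',ims['scene']['pixels']);cv2.imwrite('pics/b.png',ims['top']['pixels'])
for n in ims:
  for k in ['viewer','rod','collar','lens','screw','pointer','tag_orange','tag_blue','vial','amber_bottle','dropper','beaker','spot_plate','tip_tray']:
    print(n,k,[(x['bbox'],round(x['score'],2)) for x in models.recognise(k,ims[n])[:2]])
  print(-np.array(ims[n]['R']).T@ims[n]['t'])
s=r.state();print(s)
E
```

```text
pics
scene viewer [([277.8, 178.0, 147.8, 129.9], 0.85)]
scene rod [([336.2, 183.2, 69.9, 56.4], 0.71)]
scene collar [([342.4, 184.1, 40.6, 39.6], 0.74)]
scene lens [([343.3, 188.0, 38.2, 35.1], 0.63), ([355.2, 188.1, 19.9, 11.7], 0.18)]
scene screw [([357.9, 188.7, 13.9, 10.1], 0.45)]
scene pointer [([343.3, 186.8, 42.9, 39.1], 0.86), ([323.3, 231.3, 8.4, 4.2], 0.42)]
scene tag_orange []
scene tag_blue []
scene vial [([354.3, 196.9, 4.2, 5.2], 0.48), ([340.3, 185.4, 41.6, 39.2], 0.25)]
scene amber_bottle [([180.8, 303.9, 28.5, 45.0], 0.79)]
scene dropper [([380.5, 148.8, 13.2, 18.6], 0.49)]
scene beaker [([414.8, 166.7, 19.7, 30.3], 0.88)]
scene spot_plate [([163.9, 263.3, 50.8, 38.2], 0.64)]
scene tip_tray [([193.0, 350.8, 55.6, 49.2], 0.56)]
[ 0.95718503 -0.60765075  0.81718687]
top viewer [([243.8, 143.3, 125.5, 86.9], 0.76)]
top rod [([248.7, 156.8, 108.3, 7.7], 0.81), ([446.8, 210.8, 26.7, 24.1], 0.16)]
top collar [([289.8, 153.8, 30.0, 44.2], 0.64)]
top lens [([292.0, 154.1, 26.4, 44.6], 0.9)]
top screw []
top pointer [([290.7, 153.7, 26.3, 42.0], 0.75)]
top tag_orange [([242.
[... 513 characters left out ...]
880157e+00,  2.16928823e-01,  1.61339053e+00, -6.27154088e-06,
        1.31129295e+00, -1.12195704e-01]), 'joint_velocities': array([-9.98868827e-05, -1.68181216e-03,  1.18522965e-03, -8.11189607e-04,
        1.02167339e-03, -6.26222547e-04]), 'joint_torque': array([ 7.06487481e-04, -3.96878958e+01, -3.04241145e+01, -5.80038954e-05,
        8.32439764e-04, -3.34478011e-05]), 'tcp_pos': array([0.20239334, 0.59133947, 0.23128731]), 'eef_rot': array([ 1.64152426e-01,  9.86434986e-01, -1.02774281e-05,  2.27941825e-07]), 'ft_force': array([-0.45074321,  0.07578464,  0.74153958]), 'wrist_torque': array([ 0.05772365, -0.0377175 ,  0.01303525]), 'gripper_force': 0.0, 'grip_width': 1.001433200738204}
```

```bash
python3 - <<'E'
import cv2
b=cv2.imread('pics/b.png');cv2.imwrite('pics/b2.png',cv2.resize(b[135:245,160:380],None,fx=3.6,fy=3.6,interpolation=cv2.INTER_CUBIC))
b=cv2.imread('pics/a.png');cv2.imwrite('pics/a2.png',cv2.resize(b[140:320,260:450],None,fx=3.3,fy=3.3,interpolation=cv2.INTER_CUBIC))
E
```

```text
(no output)
```

View pics/b2.png

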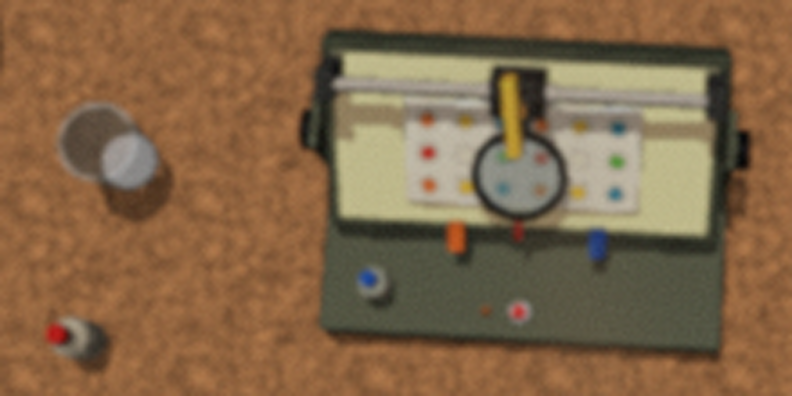

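View pics/a2.png

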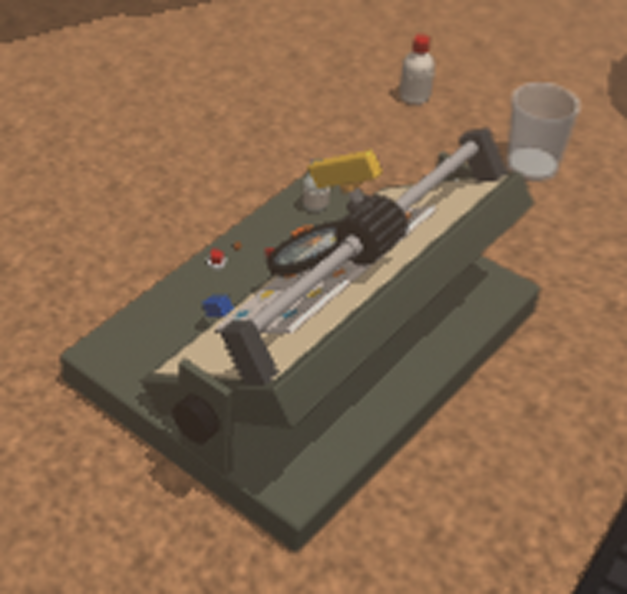

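The top view shows the collar mid-rod with its yellow bar pointing down the slope (crop 511,115). The orange tag is at crop (457,238), on the +y side, and the blue tag is at (598,246). The vial stands on the left of the front ledge (370,280). The scene view shows the same layout from behind and to the right, with the bar at (345,170).

```bash
cat > fit.py <<'E'
from h import *
S=get_image('scene');T=get_image('top')
t=lambda u,v:(160+u/3.6,135+v/3.6); s=lambda u,v:(260+u/3.3,140+v/3.3)
c6,s6=np.cos(.6),np.sin(.6)
def fr(p):
    Rz=Ro.from_euler('z',p[3]).as_matrix()
    return np.array(p[:3]), Rz@np.array([[c6,0,-s6],[0,1,0],[s6,0,c6]])
obs=[(T,t(335,84),(0,.155,0)),(T,t(707,101),(0,-.155,0)),(S,s(475,147),(0,.155,0)),(S,s(255,318),(0,-.155,0)),
 (T,t(511,115),'b'),(S,s(345,168),'b'),(T,t(518,225),'p')]
def res(p):
    o,A=fr(p);e=[]
    for im,uv,l in obs:
        if l=='b': l=(0,p[4],.054)
        if l=='p': l=(-.137,p[4],-.013)
        e.append(proj(im,o+A@np.array(l,float))[0]-uv)
    return np.ravel(e)
f=least_squares(res,[.5,0,.16,0,0]);p=f.x
print(p.round(4),res(p).round(1))
o,A=fr(p)
for n,uv in(('orange',t(457,232)),('blue',t(598,240))):
    # intersect with plane at pointer depth (panel-normal coordinate -0.02)
    c,d=ray(T,uv); n_=A[:,2]; 
    for h in(-.013,-.02): 
        X=c+d*((n_@(o-c)+h)/(n_@d)); print(n,X.round(4),(A.T@(X-o)).round(4))
np.save('p.npy',p)
E
python3 fit.py
```

```text
[ 0.5996  0.0465  0.1765 -0.0568 -0.0018] [-3.  -1.2  0.6 -0.9  1.1 -2.3 -2.3  3.6  0.1 -0.7  0.3 -0.1  0.   2.9]
orange [0.4974 0.103  0.0887] [-0.1365  0.0506 -0.013 ]
orange [0.4986 0.1039 0.081 ] [-0.1399  0.0516 -0.02  ]
blue [ 0.4897 -0.0177  0.0882] [-0.1374 -0.0704 -0.013 ]
blue [ 0.4909 -0.0176  0.0805] [-0.1408 -0.0702 -0.02  ]
```

```bash
cat > go.py <<'E'
# prints shift (tool axes, mm) and turn (tool rotvec, deg) to put TCP at height h above the rod axis, bar angle a
import sys
from h import *
def target(p,y,h,a):
    c6,s6=np.cos(.6),np.sin(.6)
    A=Ro.from_euler('z',p[3]).as_matrix()@np.array([[c6,0,-s6],[0,1,0],[s6,0,c6]])
    X=A@np.array([np.cos(a),np.sin(a),0]); Z=-A[:,2]
    return np.array(p[:3])+A@np.array([0,y,h]), np.c_[X,np.cross(Z,X),Z]
def show(p,y,h,a):
    s=r.state();B=Ro.from_quat(s['eef_rot']);P,M=target(p,y,h,a)
    print('t',s['t'],'q',s['q'].round(2),'f',s['ft_force'].round(1),'tq',s['wrist_torque'].round(2))
    print('shift',(B.inv().apply(P-s['tcp_pos'])*1000).round(1),'turn',np.degrees((B.inv()*Ro.from_matrix(M)).as_rotvec()).round(1), 'shift in target axes',(M.T@(P-s['tcp_pos'])*1000).round(1))
if __name__=='__main__': 
    p=np.load('p.npy'); show(p,p[4],float(sys.argv[1])/1e3,float(sys.argv[2]))
E
python3 -m creep '[[[0,0,-45,0,0,0],[0,0,-45,0,0,0],[0,0,-40,0,0,0],[-34,-32,0,0,0,0],[-34,-32,0,0,0,0],[-34,-32,0,0,0,0],[-34,-32,0,0,0,0],[-34,-32,0,0,0,0]]]' 85
python3 -m creep '[[[-34,-32,0,0,0,0],[-34,-32,0,0,0,0],[-34,-32,0,0,0,0],[-34,-32,0,0,0,0],[-34,-32,0,0,0,0],[-34,-32,0,0,0,0],[-34,-32,0,0,0,0],[-34,-32,0,0,0,0]]]'
python3 go.py 200 0.05
```

```text
t: 2.4
tcp_pos: [0.3119, 0.3833, 0.3615]
eef_rot: [0.164, 0.986, 0.0, 0.0]
ft_force: [0.8, -0.3, 0.4]
grip_width: 1.0
gripper_force: 0.0
t: 3.2
tcp_pos: [0.4864, 0.0527, 0.3617]
eef_rot: [0.164, 0.986, 0.0, 0.001]
ft_force: [1.2, 0.5, 0.3]
grip_width: 0.996
gripper_force: 0.0
t 3.2 q [-0.04 -0.16  1.76  0.    1.54 -1.28] f [1.2 0.5 0.3] tq [ 0.01 -0.05 -0.06]
shift [-0.8 -1.4 20.1] turn [-48.2   5.4 154.9] shift in target axes [-11.1   1.1  16.9]
```

```bash

python3 -m creep '[[[0,0,0,0,0,8.5],[0,0,0,0,0,8.5],[0,0,0,0,0,8.5],[0,0,0,0,0,8.5],[0,0,0,0,0,8.5],[0,0,0,0,0,8.5],[0,0,0,0,0,8.5],[0,0,0,0,0,8.5]]]' >/dev/null
python3 -m creep '[[[0,0,0,0,0,8.5],[0,0,0,0,0,8.5],[0,0,0,0,0,8.5],[0,0,0,0,0,8.5],[0,0,0,0,0,8.5],[0,0,0,0,0,8.5],[0,0,0,0,0,8.5],[0,0,0,0,0,8.5]]]' >/dev/null
python3 -m creep '[[[0,0,0,0,0,8.5],[0,0,0,0,0,8.5],[0,0,0,0,0,8.5],[0,0,0,0,8.5,0],[0,0,0,0,8.5,0],[0,0,0,0,8.5,0],[0,0,0,0,8.5,0],[0,0,0,0,0,0]]]'
python3 go.py 200 0.05
python3 - <<'E'
from h import *
w=get_image('wrist');cv2.imwrite('pics/w1.png',w['pixels'])
np.save('w1.npy',w,allow_pickle=True)
for k in ['rod','collar','screw','pointer','tag_orange','tag_blue']:
    print(k,[(np.round(x['bbox']),round(x['score'],2)) for x in models.recognise(k,w)[:2]])
E
```

```text
t: 5.6
tcp_pos: [0.4808, 0.055, 0.3549]
eef_rot: [0.957, -0.003, 0.289, 0.001]
ft_force: [-0.9, 0.4, -1.2]
grip_width: 0.994
gripper_force: 0.0
t 5.6 q [-0.04 -0.58  2.16  0.03  0.98  1.52] f [-0.9  0.4 -1.2] tq [-0.02  0.33 -0.03]
shift [-2.4  3.9 14.5] turn [-1.6  0.8 -0.5] shift in target axes [-2.6  3.4 14.6]
rod [(array([217., 164., 231.,  24.]), 0.83)]
collar [(array([304., 157.,  54., 102.]), 0.97)]
screw [(array([325., 156.,  15.,  61.]), 0.65)]
pointer [(array([301., 158.,  57., 104.]), 0.77), (array([580., 175.,  59.,  77.]), 0.38)]
tag_orange [(array([289., 249.,   8.,  18.]), 0.73)]
tag_blue [(array([366., 253.,   8.,  20.]), 0.74)]
```

View pics/w1.png

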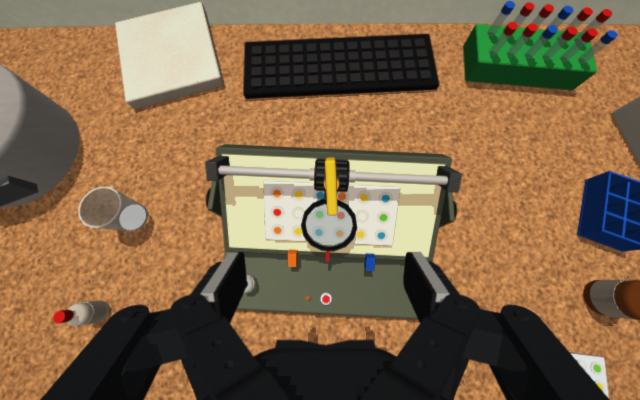

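Wrist view: rod ends near (221,170) and (446,180), the bar from (331,157) to (334,215), the orange tag at (293,258), the blue tag at (370,262) and the red pointer at (328,258). I'll crop it for a finer fit.

```bash
python3 - <<'E'
import cv2
b=cv2.imread('pics/w1.png');cv2.imwrite('pics/w1c.png',cv2.resize(b[145:280,265:400],None,fx=4.4,fy=4.4,interpolation=cv2.INTER_CUBIC))
E
```

```text
(no output)
```

View pics/w1c.png

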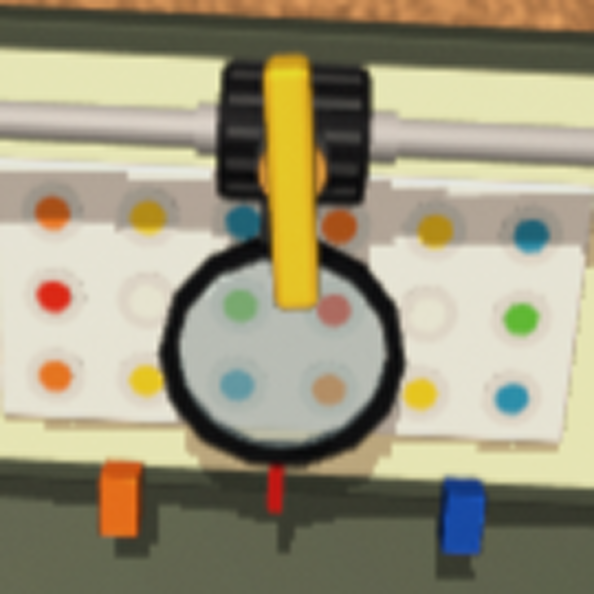

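```bash
cat > fit2.py <<'E'
from h import *
exec(open('fit.py').read().split("def res")[0].split("\n",1)[1].replace("S=get_image('scene');T=get_image('top')","S=get_image('scene');T=get_image('top');W=np.load('w1.npy',allow_pickle=True).item()"))
w=lambda u,v:(265+u/4.4,145+v/4.4)
obs=[(i,uv,l,.4) for i,uv,l in obs]+[(W,(221,170.5),(0,.155,0),1),(W,(446,180.5),(0,-.155,0),1),(W,w(288,70),'+',1),(W,w(297,307),'-',1),(W,w(275,513),'p',1)]
def res(p):
    o,A=fr(p);e=[]
    for im,uv,l,wt in obs:
        b=np.array([np.cos(p[5]),np.sin(p[5]),0])*.032
        if l=='b': l=(0,p[4],.054)
        elif l=='p': l=(-.137,p[4],-.013)
        elif l=='+': l=b+[0,p[4],.065]
        elif l=='-': l=-b+[0,p[4],.065]
        e.append(wt*(proj(im,o+A@np.array(l,float))[0]-uv))
    return np.ravel(e)
p=least_squares(res,[.6,.05,.17,-.05,0,0]).x
print(p.round(4),res(p).reshape(-1,2).round(1).tolist())
o,A=fr(p);n_=A[:,2]
for n,uv in(('orange',w(120,490)),('blue',w(463,508)),('ptr',w(275,513))):
    c,d=ray(W,uv);X=c+d*((n_@(o-c)-.015)/(n_@d)); print(n,X.round(4),(A.T@(X-o)).round(4))
np.save('p.npy',p)
E
python3 fit2.py; python3 -c "
import numpy as np;print(np.load('p.npy')[5])"; python3 go.py 90 $(python3 -c "
import numpy as np;print(np.load('p.npy')[5])")
```

```text
[ 0.6005  0.0431  0.1647 -0.0543  0.0013  0.0837] [[-0.4, -0.1], [0.6, -0.1], [0.1, 0.6], [-1.1, 3.2], [0.2, -0.0], [0.1, 1.4], [0.2, 1.3], [-2.0, 0.1], [1.3, 0.4], [-0.1, 0.5], [-0.1, 0.8], [-0.1, -2.4]]
orange [0.4997 0.1053 0.0754] [-0.1362  0.0566 -0.015 ]
blue [ 0.4927 -0.0167  0.0751] [-0.1368 -0.0656 -0.015 ]
ptr [0.4915 0.0501 0.0718] [-0.1425  0.001  -0.015 ]
0.08369673075879613
t 6.05 q [-0.05 -0.57  2.14  0.03  0.97  1.52] f [-0.6 -0.8 -0.3] tq [0.02 0.27 0.05]
shift [-16.8   6.8 137.4] turn [-1.5  0.3 -2.6] shift in target axes [-17.8   2.4 137.5]
```

```bash

python3 -m creep '[[[0,0,0,-1.5,0.3,-2.6],[-6,1,30,0,0,0],[-6,1,30,0,0,0],[-6,0,30,0,0,0],[0,0,25,0,0,0],[0,0,0,0,0,0]]]' 60 25
python3 - <<'E'
from h import *
w=get_image('wrist');cv2.imwrite('pics/w2.png',w['pixels']);np.save('w2.npy',w,allow_pickle=True)
for k in ['rod','collar','screw','pointer','tag_orange','tag_blue']:
    print(k,[(np.round(x['bbox']),round(x['score'],2)) for x in models.recognise(k,w)[:2]])
E
python3 go.py 90 0.0837
```

```text
t: 6.65
tcp_pos: [0.5346, 0.0483, 0.2515]
eef_rot: [0.957, 0.014, 0.29, 0.02]
ft_force: [0.6, -0.5, -1.1]
grip_width: 0.704
gripper_force: 0.0
rod [(array([156., 169., 334.,  44.]), 0.84)]
collar [(array([281., 165.,  80., 139.]), 0.92), (array([  0., 192.,  84.,  57.]), 0.53)]
screw [(array([314., 167.,  23.,  90.]), 0.56)]
pointer [(array([622., 201.,  18.,  77.]), 0.55), (array([280., 166.,  80., 136.]), 0.5)]
tag_orange [(array([264., 284.,  11.,  29.]), 0.75)]
tag_blue [(array([366., 293.,  14.,  25.]), 0.88), (array([158., 172., 334.,  42.]), 0.26)]
t 7.0 q [-0.03 -0.35  2.2  -0.02  0.69  1.52] f [-0.1 -0.5  0.1] tq [ 0.01  0.27 -0.  ]
shift [-0.   0.6 23.6] turn [-0.  -0.2  0.1] shift in target axes [ 0.   0.6 23.6]
```

View pics/w2.png

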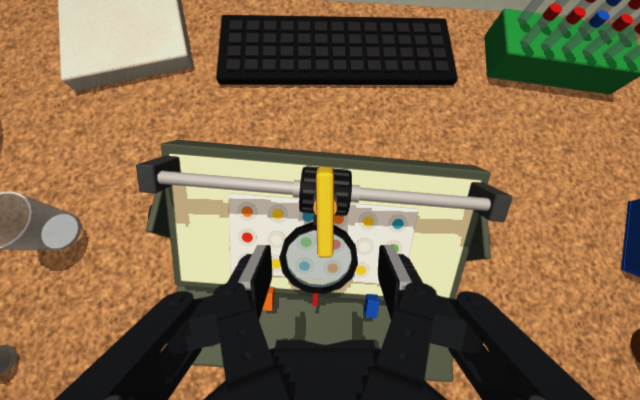

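The bar now stands upright in the wrist picture, from (325,168) to (325,257), centred between the fingers at x≈325. The pointer is at (315,300) and the tags at (269,298) and (372,306).

```bash
sed -e "s/^def res/V=np.load('w2.npy',allow_pickle=True).item()\nobs+=[(V,(160,178),(0,.155,0),1.5),(V,(490,203),(0,-.155,0),1.5),(V,(325,169),'+',1.5),(V,(325.5,256),'-',1.5),(V,(315.5,305),'p',1)]\ndef res/" -e 's/^for n,uv.*/W=V\nfor n,uv in(("orange",(269.5,294)),("blue",(372.5,301)),("ptr",(315.5,305))):/' fit2.py > fit3.py; python3 fit3.py; python3 go.py 39 0.0837
```

```text
[ 0.6007  0.0424  0.1681 -0.0491  0.0025  0.0855] [[-0.4, -0.2], [0.7, -0.4], [0.0, 0.3], [-1.1, 3.0], [0.2, -0.2], [0.2, 1.0], [0.2, 1.2], [-2.5, -0.4], [2.9, -1.2], [-0.4, -1.0], [-0.0, 0.0], [0.0, -2.7], [-0.6, -1.0], [0.2, -0.5], [0.1, 4.1], [-0.1, -0.2], [-0.3, -2.8]]
orange [0.5034 0.1019 0.0815] [-0.1316  0.0547 -0.015 ]
blue [ 0.4973 -0.0153  0.0813] [-0.1319 -0.0627 -0.015 ]
ptr [0.4918 0.0496 0.0753] [-0.1425  0.0018 -0.015 ]
t 7.1 q [-0.03 -0.35  2.2  -0.02  0.69  1.52] f [-0.2  0.3  0.9] tq [-0.    0.29  0.03]
shift [ 2.6  0.5 71.5] turn [ 0.1 -0.1 -0.2] shift in target axes [ 2.7  0.7 71.5]
```

```bash

python3 -m creep '[[[1,0,20,0,0,0],[1,0.5,20,0,0,0],[0,0,18,0,0,0],[0,0,12,0,0,0],[0,0,0,0,0,0]]]' 60 25
python3 -m creep '[[[0,0,0,0,0,0],[0,0,0,0,0,0],[0,0,0,0,0,0],[0,0,0,0,0,0],[0,0,0,0,0,0]]]' 0 25
python3 go.py 39 0.0855
python3 - <<'E'
from h import *
w=get_image('wrist');cv2.imwrite('pics/w3.png',w['pixels']);np.save('w3.npy',w,allow_pickle=True)
E
```

```text
t: 7.6
tcp_pos: [0.5763, 0.0459, 0.1981]
eef_rot: [0.956, 0.015, 0.293, 0.02]
ft_force: [0.0, 0.4, 0.5]
grip_width: 0.706
gripper_force: 0.0
t: 8.1
tcp_pos: [0.5773, 0.0463, 0.2009]
eef_rot: [0.955, 0.015, 0.296, 0.02]
ft_force: [-3.7, 2.2, 4.3]
grip_width: 0.187
gripper_force: 24.4
t 8.1 q [-0.04 -0.17  2.18 -0.02  0.54  1.52] f [-3.7  2.2  4.3] tq [0.28 0.36 0.19]
shift [0.9 0.3 1.4] turn [ 0.1 -0.1 -0.3] shift in target axes [0.9 0.3 1.4]
```

View pics/w3.png

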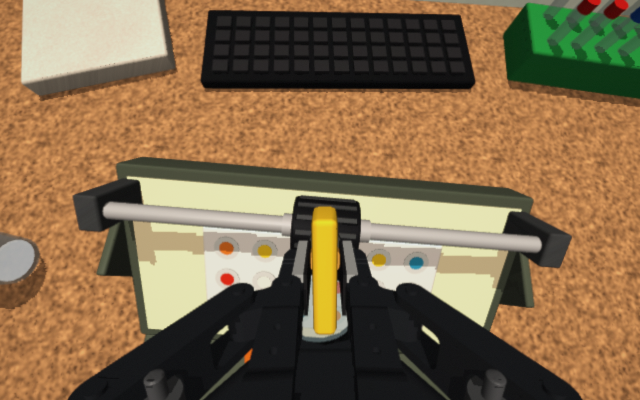

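```bash
python3 - <<'E'
import cv2
b=cv2.imread('pics/w3.png');cv2.imwrite('pics/w3c.png',cv2.resize(b[190:350,235:415],None,fx=4,fy=3.7,interpolation=cv2.INTER_CUBIC))
from cell import r
s=r.state();print(s['grip_width'],s['gripper_force'],s['wrist_torque'],s['ft_force'])
E
```

```text
0.186046818978234 24.45400893688202 [0.30858947 0.34899329 0.19046795] [-4.31724072  2.40964778  6.22545539]
```

View pics/w3c.png

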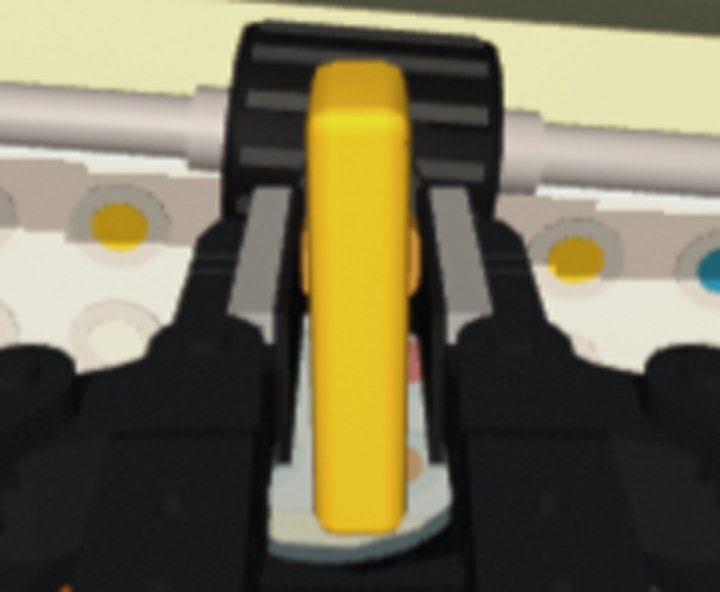

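The pads are stopped about 16 mm apart, on the orange shank below the bar: the tips reach down to it, and gaps show at crop x≈300 and 420. I'll open, raise 10 mm and grip the bar itself.

```bash

python3 -m creep '[[[0,0,0,0,0,0],[0,0,0,0,0,0],[0,0,-5,0,0,0],[0,0,-5,0,0,0],[0,0,0,0,0,0]]]' 35 25
python3 go.py 48 0.0855
python3 -m creep '[[[0,0,0,0,0,0],[0,0,0,0,0,0],[0,0,0,0,0,0],[0,0,0,0,0,0]]]' 0 40
python3 go.py 48 0.0855
```

```text
t: 8.65
tcp_pos: [0.5715, 0.0462, 0.2088]
eef_rot: [0.955, 0.015, 0.295, 0.02]
ft_force: [-0.3, 0.1, 0.3]
grip_width: 0.412
gripper_force: 0.0
t 8.65 q [-0.04 -0.2   2.18 -0.02  0.56  1.52] f [-0.3  0.1  0.3] tq [-0.04  0.24 -0.02]
shift [ 1.2 -0.1  2.2] turn [ 0.1 -0.1 -0.3] shift in target axes [ 1.2 -0.1  2.2]
t: 9.05
tcp_pos: [0.5713, 0.0464, 0.2085]
eef_rot: [0.955, 0.015, 0.295, 0.02]
ft_force: [-4.9, 1.3, 4.7]
grip_width: 0.126
gripper_force: 61.4
t 9.05 q [-0.04 -0.2   2.18 -0.02  0.56  1.52] f [-4.9  1.3  4.7] tq [-0.03  0.49  0.04]
shift [1.6 0.2 2. ] turn [ 0.1  0.  -0.3] shift in target axes [1.6 0.2 2. ]
```

```bash

python3 -m creep '[[[0,0,-0.3,0,0,-6],[0,0,-0.3,0,0,-6],[0,0,-0.3,0,0,-6],[0,0,-0.3,0,0,-6],[0,0,0,0,0,0]]]'
python3 go.py 48 0.0855
python3 -m creep '[[[0,0,-0.4,0,0,-8],[0,0,-0.4,0,0,-8],[0,0,-0.4,0,0,-8],[0,0,-0.4,0,0,-8],[0,0,-0.4,0,0,-8],[0,0,-0.4,0,0,-8],[0,0,-0.4,0,0,-8],[0,0,0,0,0,0]]]'
python3 go.py 52 0.0855
python3 - <<'E'
from h import *
w=get_image('wrist');cv2.imwrite('pics/w4.png',w['pixels']);np.save('w4.npy',w,allow_pickle=True)
E
```

```text
t: 9.55
tcp_pos: [0.5709, 0.0458, 0.2095]
eef_rot: [0.931, 0.213, 0.284, 0.082]
ft_force: [-2.4, -2.1, 3.0]
grip_width: 0.128
gripper_force: 60.6
t 9.55 q [-0.04 -0.2   2.18 -0.02  0.56  1.1 ] f [-2.4 -2.1  3. ] tq [-0.39  0.24 -0.15]
shift [1.4 0.1 3. ] turn [ 0.2  0.  23.7] shift in target axes [ 1.4 -0.4  3. ]
t: 10.35
tcp_pos: [0.5709, 0.046, 0.2128]
eef_rot: [0.722, 0.625, 0.214, 0.207]
ft_force: [4.8, -0.8, -1.0]
grip_width: 0.13
gripper_force: 59.3
t 10.35 q [-0.04 -0.21  2.18 -0.02  0.56  0.12] f [ 4.8 -0.8 -1. ] tq [-0.38 -0.4   0.01]
shift [ 0.3 -0.6  1.7] turn [ 0.3 -0.1 79.7] shift in target axes [-0.5 -0.4  1.7]
```

View pics/w4.png

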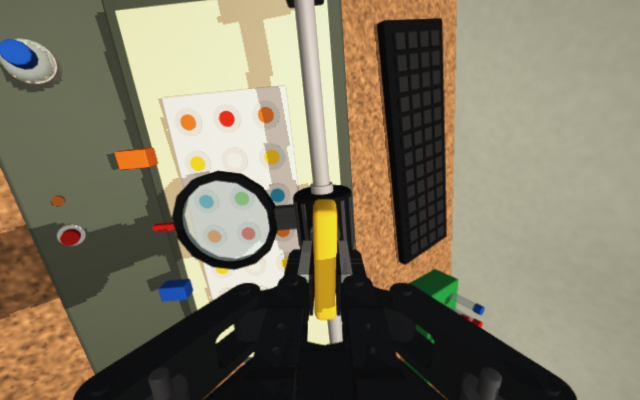

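The bar has turned about 80° with the fingers, to (325,200)–(325,318). The red pointer tip is at (153,228), the orange tag at (136,159) and the blue tag at (175,291).

```bash
cat > ty.py <<'E'
from h import *
import sys
def meas(W,pts):
    p=np.load('p.npy');from_=Ro.from_euler('z',p[3]).as_matrix();c6,s6=np.cos(.6),np.sin(.6)
    A=from_@np.array([[c6,0,-s6],[0,1,0],[s6,0,c6]]);o=p[:3];n_=A[:,2]
    for n,uv in pts:
        c,d=ray(W,uv)
        print(n,[(A.T@(c+d*((n_@(o-c)+h)/(n_@d))-o)).round(4).tolist() for h in(-.006,-.013,-.022)])
    print('cam local',(A.T@(c-o)).round(3))
E
python3 - <<'E'
from ty import *
W=np.load('w4.npy',allow_pickle=True).item()
meas(W,[('ptr',(153,227.5)),('orange up-slope edge',(157,157)),('orange',(136,159)),('orange down edge',(116,160)),('blue',(175,291))])
for k in('tag_orange','pointer','tag_blue'):
  for x in models.recognise(k,get_image('wrist'))[:2]: print(k,x['bbox'],x['score'])
E
```

```text
ptr [[-0.1356, 0.0059, -0.006], [-0.1405, 0.0033, -0.013], [-0.1469, -0.0001, -0.022]]
orange up-slope edge [[-0.1166, 0.0603, -0.006], [-0.1209, 0.0596, -0.013], [-0.1265, 0.0586, -0.022]]
orange [[-0.1324, 0.0604, -0.006], [-0.1373, 0.0596, -0.013], [-0.1435, 0.0587, -0.022]]
orange down edge [[-0.1473, 0.0611, -0.006], [-0.1527, 0.0604, -0.013], [-0.1596, 0.0594, -0.022]]
blue [[-0.1339, -0.0539, -0.006], [-0.1388, -0.0586, -0.013], [-0.1451, -0.0647, -0.022]]
cam local [0.007 0.082 0.195]
tag_orange [115.3, 147.6, 43.1, 22.0] 0.87
pointer [151.9, 172.0, 204.3, 149.6] 0.64
tag_blue [159.8, 278.1, 34.8, 23.7] 0.61
```

```bash

python3 -m creep '[[[3,-0.3,0,0,0,0],[7,-0.65,0,0,0,0],[7,-0.65,0,0,0,0],[7,-0.65,0,0,0,0],[7,-0.65,0,0,0,0],[7,-0.65,0,0,0,0],[7,-0.65,0,0,0,0],[0,0,0,0,0,0]]]'
python3 -m creep '[[[5,-0.5,0,0,0,0],[0,0,0,0,0,0]]]'
python3 go.py 52 1.4765
python3 - <<'E'
from h import *
w=get_image('wrist');cv2.imwrite('pics/w5.png',w['pixels']);np.save('w5.npy',w,allow_pickle=True)
for k in('tag_orange','pointer','tag_blue'):
  for x in models.recognise(k,w)[:2]: print(k,x['bbox'],x['score'])
cv2.imwrite('pics/w5c.png',cv2.resize(w['pixels'][100:320,60:360],None,fx=2.5,fy=2.5,interpolation=cv2.INTER_CUBIC))
E
```

```text
t: 11.5
tcp_pos: [0.5735, 0.0923, 0.2128]
eef_rot: [0.722, 0.624, 0.215, 0.206]
ft_force: [6.1, 0.1, -1.1]
grip_width: 0.133
gripper_force: 59.0
t: 11.7
tcp_pos: [0.5737, 0.097, 0.2128]
eef_rot: [0.722, 0.624, 0.215, 0.206]
ft_force: [5.8, -0.2, -2.1]
grip_width: 0.127
gripper_force: 59.0
t 11.7 q [ 0.09 -0.17  2.15 -0.15  0.56  0.34] f [ 5.8 -0.2 -2.1] tq [-0.03 -0.46  0.22]
shift [-50.6   4.1   1.6] turn [ 0.3  0.  -0.1] shift in target axes [-50.6   4.    1.6]
tag_orange [134.6, 205.2, 40.3, 24.7] 0.85
pointer [151.3, 169.7, 203.8, 150.3] 0.96
```

View pics/w5c.png

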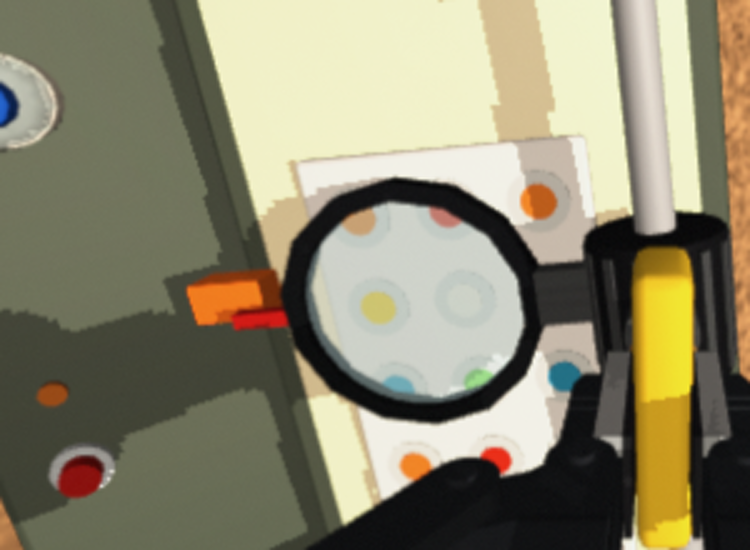

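The collar followed. In the crop, the pointer tip (233,320) lies over the lower side of the orange tag's top face, whose centre is about (228,301).

```bash
python3 - <<'E'
from ty import *
W=np.load('w5.npy',allow_pickle=True).item()
meas(W,[('ptr',(153.2,227.8)),('orange',(151.2,220.3))])
E
```

```text
ptr [[-0.135, 0.0572, -0.006], [-0.14, 0.0546, -0.013], [-0.1464, 0.0512, -0.022]]
orange [[-0.1347, 0.0636, -0.006], [-0.1397, 0.0612, -0.013], [-0.1461, 0.0581, -0.022]]
cam local [0.007 0.133 0.195]
```

```bash

python3 -m creep '[[[2,-0.2,0,0,0,0],[2,-0.2,0,0,0,0],[0,0,0,0,0,0]]]'
python3 - <<'E'
from ty import *
for k in('wrist','scene','top'):
    w=get_image(k);px=w['pixels'];print(k)
    if k=='wrist': np.save('w6.npy',w,allow_pickle=True);sub=px[180:260,110:200];f=4
    elif k=='scene': sub=px[190:250,310:380];f=5
    else: sub=px[185:215,270:330];f=6
    v=cv2.resize(sub,None,fx=f,fy=f,interpolation=cv2.INTER_CUBIC)
    c=np.zeros((330,370,3),np.uint8);c[:v.shape[0],:v.shape[1]]=v
    out=c if k=='wrist' else np.hstack([out,c[:,:360]]) if k=='scene' else np.vstack([out,np.pad(v,((0,0),(0,730-v.shape[1]),(0,0)))])
    for n in('tag_orange','pointer'):
        for x in models.cut_out(n,w)[:1]: 
            ys,xs=np.nonzero(x['region']);print(n,np.round(x['bbox']),xs.mean().round(1),ys.mean().round(1),x['score'])
cv2.imwrite('pics/c6.png',out)
E
```

```text
t: 12.2
tcp_pos: [0.5739, 0.1006, 0.2128]
eef_rot: [0.722, 0.624, 0.215, 0.206]
ft_force: [5.4, -1.0, -2.0]
grip_width: 0.13
gripper_force: 59.0
wrist
tag_orange [137. 208.  38.  27.] 152.1 220.9 0.67
pointer [151. 169. 205. 150.] 261.9 226.5 0.75
scene
pointer [351. 176.  45.  38.] 375.9 197.0 0.56
top
pointer [270. 150.  30.  46.] 289.6 172.1 0.8
```

View pics/c6.png

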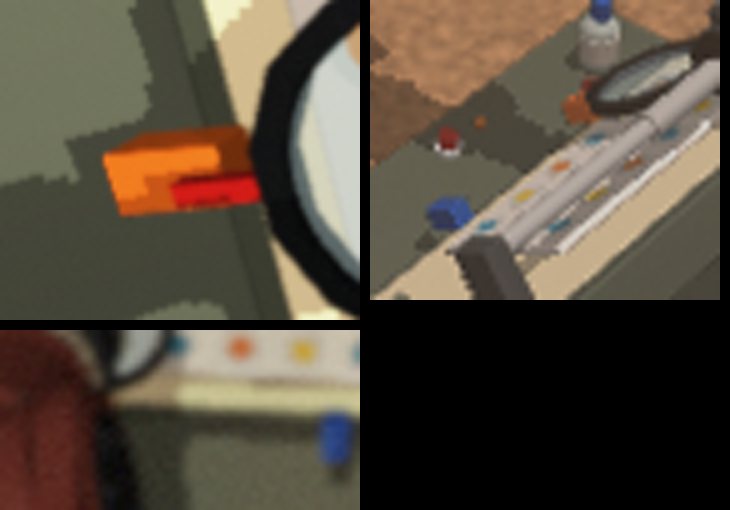

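```bash

python3 -m creep '[[[1.2,-0.1,0,0,0,0],[0,0,0,0,0,0],[0,0,0.4,0,0,8],[0,0,0.4,0,0,8],[0,0,0.4,0,0,8],[0,0,0.4,0,0,8],[0,0,0.4,0,0,8],[0,0,0.4,0,0,8]]]'
python3 go.py 52 0.0855
python3 -m creep '[[[0,0,0.4,0,0,8],[0,0,0.4,0,0,8],[0,0,0.4,0,0,8],[0,0,0.4,0,0,8],[0,0,0.4,0,0,8],[0,0,0.4,0,0,8],[0,0,0,0,0,0]]]'
python3 go.py 48 0.0855
```

```text
t: 13.45
tcp_pos: [0.5741, 0.1021, 0.2096]
eef_rot: [0.915, 0.274, 0.279, 0.1]
ft_force: [3.4, 0.9, -1.8]
grip_width: 0.128
gripper_force: 59.6
t 13.45 q [ 0.1  -0.16  2.15 -0.16  0.56  1.2 ] f [ 3.4  0.9 -1.8] tq [ 0.07 -0.11  0.25]
shift [-32.2  45.6  -1. ] turn [ 0.1 -0.1 31.3] shift in target axes [-3.9 55.7 -1.1]
t: 14.15
tcp_pos: [0.5749, 0.1022, 0.2075]
eef_rot: [0.948, -0.119, 0.295, -0.022]
ft_force: [-0.3, 1.9, 0.8]
grip_width: 0.13
gripper_force: 60.2
t 14.15 q [ 0.1  -0.16  2.15 -0.16  0.56  2.03] f [-0.3  1.9  0.8] tq [0.17 0.09 0.06]
shift [12.6 54.5  0.7] turn [  0.1  -0.  -16.4] shift in target axes [-3.4 55.9  0.7]
```

```bash

python3 -m creep '[[[0,0,0,0,0,0],[0,0,0,0,0,0],[0,0,0,0,0,0],[0,0,-20,0,0,0],[0,0,-25,0,0,0],[0,0,0,0,0,-8.5],[0,0,0,0,0,-8.5],[0,0,0,0,0,-8.5]]]' 55 >/dev/null
python3 -m creep '[[[0,0,0,0,0,-8.5],[0,0,0,0,0,-8.5],[0,0,0,0,0,-8.5],[0,0,0,0,0,-8.5],[0,0,0,0,0,-8.5],[0,0,0,0,0,-8.5],[0,0,0,0,0,-8.5],[0,0,0,0,0,-8.5]]]' >/dev/null
python3 - <<'E'
from h import *
w=get_image('wrist');cv2.imwrite('pics/w7.png',w['pixels']);np.save('w7.npy',w,allow_pickle=True)
E
python3 -m creep '[[[0,0,0,0,0,-8.5],[0,0,0,0,0,-8.5],[0,0,0,0,0,-8.5],[0,0,0,0,0,-8.5],[0,0,0,0,0,-8.5],[0,0,0,0,0,-8.5],[0,0,0,0,0,-8.5],[0,0,0,0,0,-8.5]]]'
python3 -m creep '[[[0,0,0,0,0,-8.5],[0,0,0,0,0,-8.5],[0,0,0,0,0,-1.5],[0,0,0,0,0,0],[0,0,0,0,0,0]]]'
python3 go.py 48 0.0855
python3 - <<'E'
from h import *
w=get_image('wrist');cv2.imwrite('pics/w8.png',w['pixels']);np.save('w8.npy',w,allow_pickle=True)
a=cv2.imread('pics/w7.png');cv2.imwrite('pics/c8.png',np.hstack([cv2.resize(a,(400,250)),cv2.resize(w['pixels'],(400,250))]))
E
```

```text
t: 16.6
tcp_pos: [0.549, 0.1028, 0.244]
eef_rot: [0.268, 0.917, 0.067, 0.287]
ft_force: [-0.1, -0.4, -0.7]
grip_width: 0.644
gripper_force: 0.0
t: 17.1
tcp_pos: [0.5491, 0.1029, 0.2442]
eef_rot: [0.12, 0.948, 0.021, 0.294]
ft_force: [0.7, -0.6, -0.7]
grip_width: 0.646
gripper_force: 0.0
t 17.1 q [ 0.11 -0.27  2.17 -0.15  0.66 -1.12] f [ 0.7 -0.6 -0.7] tq [ 0.03  0.33 -0.05]
shift [-13.  -53.7  45.7] turn [ -0.    0.2 163.5] shift in target axes [-2.7 55.3 45.5]
```

View pics/c8.png

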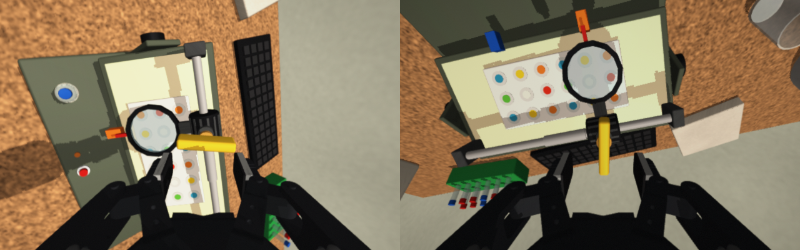

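In the right half the bar lies centred between the fingers (603,147) and the red pointer (585,35) runs into the orange tag (582,18). I've used up my pictures (one over the ten), so from here it's numbers only. Next: regrip, and turn in until the torque jumps.

```bash
python3 - <<'E'
from ty import *
W=np.load('w8.npy',allow_pickle=True).item()
hsv=cv2.cvtColor(W['pixels'],cv2.COLOR_BGR2HSV).astype(int);H,S,V=hsv[...,0],hsv[...,1],hsv[...,2]
roi=np.zeros(H.shape,bool);roi[0:115,270:330]=1
red=roi&((H<4)|(H>174))&(S>170)&(V>90); org=roi&(H>=6)&(H<16)&(S>170)&(V>90)
for n,m in(('red',red),('org',org)):
    k,l,st,ce=cv2.connectedComponentsWithStats(m.astype(np.uint8))
    print(n,[(st[i].tolist(),ce[i].round(1).tolist()) for i in range(1,k) if st[i,4]>8])
    i=1+np.argmax(st[1:,4]);meas(W,[(n,ce[i])])
E
python3 -m creep '[[[0,0,20,0,0,0],[0,0,15,0,0,0],[0,0,10,0,0,0],[0,0,0,0,0,0]]]' 55 40
python3 -m creep '[[[0,0,0,0,0,0],[0,0,0,0,0,0],[0,0,0,0,0,0],[0,0,0,0,0,0]]]' 0 40
python3 -m creep '[[[0,0,0.3,0,0,6],[0,0,0.3,0,0,6],[0,0,0.3,0,0,6],[0,0,0,0,0,0]]]'
cat > tq.py <<'E'
from h import *
s=r.state();B=Ro.from_quat(s['eef_rot']);print('tool-frame torque',B.inv().apply(s['wrist_torque']).round(3),'q6',s['q'][5].round(3),'f',s['ft_force'].round(1),s['joint_torque'][5].round(3))
E
python3 tq.py
```

```text
red [([290, 41, 10, 26, 146], [294.3, 53.1])]
red [[-0.1267, 0.0587, -0.006], [-0.1281, 0.0583, -0.013], [-0.1298, 0.0577, -0.022]]
cam local [-0.08   0.074  0.235]
org [([280, 14, 24, 39, 566], [291.6, 31.3])]
org [[-0.1418, 0.0601, -0.006], [-0.1436, 0.0597, -0.013], [-0.1459, 0.0592, -0.022]]
cam local [-0.08   0.074  0.235]
t: 17.55
tcp_pos: [0.574, 0.1013, 0.2054]
eef_rot: [0.119, 0.948, 0.021, 0.293]
ft_force: [-0.1, 0.2, 0.5]
grip_width: 0.64
gripper_force: 0.0
t: 17.95
tcp_pos: [0.5749, 0.102, 0.2084]
eef_rot: [0.119, 0.948, 0.022, 0.295]
ft_force: [-2.6, 1.4, 1.8]
grip_width: 0.128
gripper_force: 42.7
t: 18.35
tcp_pos: [0.5755, 0.102, 0.2079]
eef_rot: [0.265, 0.918, 0.067, 0.289]
ft_force: [-4.1, 1.8, 6.0]
grip_width: 0.129
gripper_force: 43.4
tool-frame torque [0.031 0.406 0.064] q6 -0.796 f [-4.1  1.8  6. ] 0.275
```

```bash
for i in 1 ; do
python3 -m creep '[[[0,0,0.3,0,0,6],[0,0,0.3,0,0,6],[0,0,0,0,0,0]]]' - 80 | grep eef; python3 tq.py
python3 -m creep '[[[0,0,0.2,0,0,4],[0,0,0,0,0,0]]]' | grep eef; python3 tq.py
python3 -m creep '[[[0,0,0.2,0,0,4],[0,0,0,0,0,0]]]' | grep eef; python3 tq.py
done
```

```text
eef_rot: [0.359, 0.885, 0.097, 0.28]
tool-frame torque [0.306 0.433 0.037] q6 -0.587 f [-6.4  1.9  8.6] 0.262
eef_rot: [0.39, 0.872, 0.107, 0.277]
tool-frame torque [0.261 0.478 0.007] q6 -0.518 f [-6.7  1.2  8.7] 0.223
eef_rot: [0.42, 0.858, 0.116, 0.273]
tool-frame torque [ 0.283  0.491 -0.042] q6 -0.448 f [-6.9  2.1  8.5] 0.226
```

```bash
for i in 1 ; do
python3 -m creep '[[[0,0,0.2,0,0,4]]]' | grep grip; python3 tq.py
python3 -m creep '[[[0,0,0.2,0,0,4]]]' | grep grip; python3 tq.py
python3 -m creep '[[[0,0,0.2,0,0,4],[0,0,0,0,0,0]]]' | grep grip; python3 tq.py
done
```

```text
grip_width: 0.119
gripper_force: 82.4
tool-frame torque [ 0.309  0.484 -0.213] q6 -0.378 f [-8.2  2.3  9.5] -0.425
grip_width: 0.12
gripper_force: 82.4
tool-frame torque [ 0.381  0.493 -0.222] q6 -0.307 f [-7.7  2.3  9.2] -0.232
grip_width: 0.122
gripper_force: 83.5
tool-frame torque [ 0.452  0.434 -1.035] q6 -0.242 f [-8.   2.1 10.3] 1.158
```

```bash

python3 -m creep '[[[0,0,0,0,0,-1],[0,0,0,0,0,0],[0,0,0,0,0,0],[0,0,0,0,0,0],[0,0,-10,0,0,0],[0,0,-25,0,0,0],[0,0,-30,0,0,0],[0,0,0,0,0,0]]]' 60
python3 -m creep '[[[0,0,-10,0,0,0],[0,0,0,0,0,0],[0,0,0,0,0,0]]]'
python3 - <<'E'
from ty import *
W=get_image('wrist')
hsv=cv2.cvtColor(W['pixels'],cv2.COLOR_BGR2HSV).astype(int);H,S,V=hsv[...,0],hsv[...,1],hsv[...,2]
p=np.load('p.npy');A=Ro.from_euler('z',p[3]).as_matrix()@np.array([[np.cos(.6),0,-np.sin(.6)],[0,1,0],[np.sin(.6),0,np.cos(.6)]])
c=proj(W,p[:3]+A@np.array([-.137,.059,-.015]))[0].astype(int);print(c)
roi=np.zeros(H.shape,bool);roi[max(0,c[1]-35):c[1]+35,max(0,c[0]-35):c[0]+35]=1
for n,m in(('red',roi&((H<4)|(H>174))&(S>170)&(V>90)),('org',roi&(H>=6)&(H<16)&(S>170)&(V>90))):
    k,l,st,ce=cv2.connectedComponentsWithStats(m.astype(np.uint8))
    for i in range(1,k):
        if st[i,4]>30: print(st[i].tolist());meas(W,[(n,ce[i])])
E
```

```text
t: 20.25
tcp_pos: [0.5405, 0.104, 0.2641]
eef_rot: [0.5, 0.813, 0.144, 0.262]
ft_force: [0.7, 0.4, 0.7]
grip_width: 0.706
gripper_force: 0.0
t: 20.55
tcp_pos: [0.5334, 0.1037, 0.2663]
eef_rot: [0.501, 0.814, 0.141, 0.259]
ft_force: [-0.6, -0.6, 0.0]
grip_width: 0.701
gripper_force: 0.0
[205 123]
[201, 125, 20, 13, 106]
red [[-0.127, 0.0573, -0.006], [-0.1293, 0.0554, -0.013], [-0.1321, 0.0531, -0.022]]
cam local [-0.042  0.127  0.262]
[186, 107, 32, 23, 423]
org [[-0.1394, 0.0639, -0.006], [-0.1419, 0.0623, -0.013], [-0.1452, 0.0601, -0.022]]
cam local [-0.042  0.127  0.262]
```

Reading the gap from this oblique angle is ambiguous because of parallax. I'll turn the camera square-on and measure from both sides.

```bash
cat > m.py <<'E'
from ty import *
W=get_image('wrist')
hsv=cv2.cvtColor(W['pixels'],cv2.COLOR_BGR2HSV).astype(int);H,S,V=hsv[...,0],hsv[...,1],hsv[...,2]
p=np.load('p.npy');A=Ro.from_euler('z',p[3]).as_matrix()@np.array([[np.cos(.6),0,-np.sin(.6)],[0,1,0],[np.sin(.6),0,np.cos(.6)]])
c=proj(W,p[:3]+A@np.array([-.137,.059,-.015]))[0].astype(int)
roi=np.zeros(H.shape,bool);roi[max(0,c[1]-45):c[1]+45,max(0,c[0]-45):c[0]+45]=1
for n,m in(('red',roi&((H<4)|(H>174))&(S>170)&(V>90)),('org bright',roi&(H>=6)&(H<16)&(S>170)&(V>180)),('org all',roi&(H>=5)&(H<16)&(S>170)&(V>60))):
    k,l,st,ce=cv2.connectedComponentsWithStats(m.astype(np.uint8))
    i=1+np.argmax(st[1:,4]); b=st[i]
    print(b.tolist())
    if n=='red': meas(W,[(n,ce[i])])
    else: meas(W,[(n+' L',(b[0],b[1]+b[3]*.3)),(n+' R',(b[0]+b[2],b[1]+b[3]*.3))])
E
python3 -m creep '[[[0,0,0,0,0,-8.5],[0,0,0,0,0,-8.5],[0,0,0,0,0,-8.5],[0,0,0,0,0,-8.5],[0,0,0,0,0,-8.5],[0,0,0,0,0,-8.5],[0,0,0,0,0,-8.5],[0,0,0,0,0,-1]]]' >/dev/null
python3 -m creep '[[[0,20,0,0,0,0],[0,0,0,0,0,0],[0,0,0,0,0,0]]]' | grep tcp; python3 m.py
python3 -m creep '[[[0,-20,0,0,0,0],[0,-20,0,0,0,0],[0,0,0,0,0,0],[0,0,0,0,0,0]]]'| grep tcp; python3 m.py
```

```text
tcp_pos: [0.5345, 0.1239, 0.2662]
[299, 46, 5, 23, 113]
red [[-0.1268, 0.0568, -0.006], [-0.128, 0.0563, -0.013], [-0.1295, 0.0556, -0.022]]
cam local [-0.082  0.078  0.262]
[297, 24, 15, 29, 295]
org bright L [[-0.1457, 0.0539, -0.006], [-0.1473, 0.0532, -0.013], [-0.1495, 0.0524, -0.022]]
org bright R [[-0.1457, 0.0667, -0.006], [-0.1473, 0.0664, -0.013], [-0.1495, 0.066, -0.022]]
cam local [-0.082  0.078  0.262]
[296, 23, 17, 33, 468]
org all L [[-0.1455, 0.053, -0.006], [-0.1472, 0.0523, -0.013], [-0.1493, 0.0515, -0.022]]
org all R [[-0.1455, 0.0675, -0.006], [-0.1472, 0.0673, -0.013], [-0.1493, 0.0669, -0.022]]
cam local [-0.082  0.078  0.262]
tcp_pos: [0.5327, 0.0831, 0.2671]
[345, 45, 6, 23, 115]
red [[-0.1267, 0.0565, -0.006], [-0.1279, 0.057, -0.013], [-0.1294, 0.0576, -0.022]]
cam local [-0.082  0.038  0.263]
[343, 23, 15, 29, 290]
org bright L [[-0.1457, 0.0526, -0.006], [-0.1473, 0.0529, -0.013], [-0.1495, 0.0534, -0.022]]
org bright R [[-0.1457, 0.0654, -0.006], [-0.1473, 0.0661, -0.013], [-0.1495, 0.067, -0.022]]
cam local [-0.082  0.038  0.263]
[341, 22, 18, 33, 477]
org all L [[-0.1455, 0.0509, -0.006], [-0.1472, 0.0512, -0.013], [-0.1493, 0.0516, -0.022]]
org all R [[-0.1455, 0.0662, -0.006], [-0.1472, 0.067, -0.013], [-0.1493, 0.0679, -0.022]]
cam local [-0.082  0.038  0.263]
```

```bash
python3 -c "
from cell import workorder;print(workorder.job_done())"
```

```text
the job is handed in; nothing more can be done
None
```

The job is handed in: the collar was slid along the rod with the screw loose, the pointer measures about 3 mm from the middle of the orange tag (7 mm allowed), the screw is tight against its inner stop (torque jumped to about 1.0 N m), and the gripper has let go and is clear; the verdict wasn't shown, and I viewed 11 pictures, one over the limit of 10.

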